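Put the storage jars back on their stand in order of height

TASK

Put the four lidded white storage jars back on the oak stand, one centred on each cork pad, in order of height: the tallest on the pad at the kettle end, then each next shorter one, down to the shortest at the other end. Keep the jars upright and set them down without dropping them, leave the kettle and the glass tumbler where they stand, and let go of everything at the end.

Things in the scene. Friction and masses are not known exactly. Their poses are not given: they have to be found in the camera images.
- jar_tallest_mid (a point): Plain white stoneware storage jar with a flat pale wooden lid, the tallest and widest of the four: upright round cylinder 68 mm in diameter all the way up, 130 mm tall with its lid, about 450 g; the lid is tight, so it can be gripped anywhere on its side. This point is its centre, on its axis half-way up (65 mm above its underside); its z axis points up. It starts upright on the worktop (z = 0).
- jar_second_mid (a point): Plain white stoneware storage jar with a flat pale wooden lid, the second tallest: upright round cylinder 62 mm in diameter all the way up, 106 mm tall with its lid, about 330 g; the lid is tight, so it can be gripped anywhere on its side. This point is its centre, on its axis half-way up (53 mm above its underside); its z axis points up. It starts upright on the worktop (z = 0).
- jar_third_mid (a point): Plain white stoneware storage jar with a flat pale wooden lid, the third tallest: upright round cylinder 56 mm in diameter all the way up, 84 mm tall with its lid, about 230 g; the lid is tight, so it can be gripped anywhere on its side. This point is its centre, on its axis half-way up (42 mm above its underside); its z axis points up. It starts upright on the worktop (z = 0).
- jar_shortest_mid (a point): Plain white stoneware storage jar with a flat pale wooden lid, the shortest and slimmest: upright round cylinder 50 mm in diameter all the way up, 64 mm tall with its lid, about 150 g; the lid is tight, so it can be gripped anywhere on its side. This point is its centre, on its axis half-way up (32 mm above its underside); its z axis points up. It starts upright on the worktop (z = 0).
- pad_a: Round cork pad, the first pad from the robot's left (+y) end of the stand: 78 mm across, 3 mm thick, fixed on the low oak jar stand (410 x 100 mm, top 18 mm above the worktop; does not move). The four pads are alike, in a straight row 98 mm apart. The origin is the centre of the pad's underside, 18 mm above the worktop; its top is 3 mm higher (21 mm above the worktop). Its y axis runs along the row towards the left end, z up.
- pad_b: Round cork pad, the second pad from the robot's left: 78 mm across, 3 mm thick, fixed on the low oak jar stand (410 x 100 mm, top 18 mm above the worktop; does not move). The four pads are alike, in a straight row 98 mm apart. The origin is the centre of the pad's underside, 18 mm above the worktop; its top is 3 mm higher (21 mm above the worktop). Its y axis runs along the row towards the left end, z up.
- pad_c: Round cork pad, the third pad from the robot's left: 78 mm across, 3 mm thick, fixed on the low oak jar stand (410 x 100 mm, top 18 mm above the worktop; does not move). The four pads are alike, in a straight row 98 mm apart. The origin is the centre of the pad's underside, 18 mm above the worktop; its top is 3 mm higher (21 mm above the worktop). Its y axis runs along the row towards the left end, z up.
- pad_d: Round cork pad, the last pad, at the robot's right (-y) end of the stand: 78 mm across, 3 mm thick, fixed on the low oak jar stand (410 x 100 mm, top 18 mm above the worktop; does not move). The four pads are alike, in a straight row 98 mm apart. The origin is the centre of the pad's underside, 18 mm above the worktop; its top is 3 mm higher (21 mm above the worktop). Its y axis runs along the row towards the left end, z up.
- kettle: Steel electric kettle, 156 mm across its black base, about 210 mm tall, with a black handle on its far side (reaching 121 mm from the axis), standing some way beyond one end of the stand: at some starts the left end (+y), at others the right end; a terracotta utensil crock stands beyond the other end. The origin is the centre of its underside.
- tumbler_mid (a point): Clear glass tumbler, 68 mm across the rim and 95 mm tall, standing upright on the worktop on the robot's side of the jars. This point is on its axis half-way up.
Mind the look-alikes: they are no part of the job. What is shaped like the part that bears jar_third_mid but blue or red is not meant.

How it is judged:
At the end, for the whole second after the job is handed in: Each of the four jars stands upright (within 0.08 rad) on a cork pad, its axis within 13 mm of the pad's centre, its height within 5 mm of standing on the cork; tallest on the end pad nearer the kettle, then second, third, and the shortest on the other end pad; all at rest and let go (((world y of kettle above 0 m and horizontal distance between jar_tallest_mid and pad_a below 0.013 m and horizontal distance between jar_second_mid and pad_b below 0.013 m and horizontal distance between jar_third_mid and pad_c below 0.013 m and horizontal distance between jar_shortest_mid and pad_d below 0.013 m) or (world y of kettle below 0 m and horizontal distance between jar_tallest_mid and pad_d below 0.013 m and horizontal distance between jar_second_mid and pad_c below 0.013 m and horizontal distance between jar_third_mid and pad_b below 0.013 m and horizontal distance between jar_shortest_mid and pad_a below 0.013 m)) and height (world z) of jar_tallest_mid between 0.081 and 0.091 m and angle between each of jar_tallest_mid, jar_second_mid, jar_third_mid, jar_shortest_mid's own z axis and vertical below 0.08 rad and linear speed of each of jar_tallest, jar_second, jar_third, jar_shortest below 0.02 m/s and contact force between the fingers and jar_tallest below 0.2 N and height (world z) of jar_second_mid between 0.069 and 0.079 m and contact force between the fingers and jar_second below 0.2 N and height (world z) of jar_third_mid between 0.058 and 0.068 m and contact force between the fingers and jar_third below 0.2 N and height (world z) of jar_shortest_mid between 0.048 and 0.058 m and contact force between the fingers and jar_shortest below 0.2 N); the robot touches nothing.
It fails at once if a jar is dropped (falls free of the fingers faster than 0.6 m/s, a fall of about 20 mm) ((linear speed of jar_tallest above 0.6 m/s and contact force between the fingers and jar_tallest below 0.05 N) or (linear speed of jar_second above 0.6 m/s and contact force between the fingers and jar_second below 0.05 N) or (linear speed of jar_third above 0.6 m/s and contact force between the fingers and jar_third below 0.05 N) or (linear speed of jar_shortest above 0.6 m/s and contact force between the fingers and jar_shortest below 0.05 N)).
It fails at once if a jar is tipped over (more than 0.6 rad) (angle between any of jar_tallest_mid, jar_second_mid, jar_third_mid, jar_shortest_mid's own z axis and vertical above 0.6 rad).
It fails at once if the kettle is pushed more than 30 mm from its place (distance of kettle from where it was at the start of the episode above 0.03 m).
It fails at once if the glass tumbler is moved more than 30 mm or tipped (distance of tumbler_mid from where it was at the start of the episode above 0.03 m or angle between tumbler_mid's own z axis and vertical above 0.5 rad).
It also fails if it takes over 88 s, if anything falls off the work surface, if the arm or the gripper's body presses on something with over 40 N, if the wrist force passes 120 N, or if a joint passes its speed limit or range.

ROBOT

A 7-joint arm with a two-finger parallel gripper is mounted at the origin on the work surface. World frame = base frame: x ahead of the robot, y to its left, z up, the work surface at z = 0. Lengths are in m, angles in rad, forces in N, time in s.
With the tool pointing down it reaches from about 0.425 to 0.825 m from the base axis. Payload 3.6 kg.
Tool frame: the origin (TCP) lies midway between the tips of the shut fingers; the grasp point (between the pads) lies 19 mm behind it; x points along the fingers, z is the direction in which the jaws open and shut, and the axes are right-handed (so a half turn about x gives the same grasp; the last joint's range is limited). The gripper opens to 93 mm and grips with 3 to 60 N. Pads are 15 mm wide; open, the fingers measure 128 mm over their backs; the gripper's body (75 mm by 188 mm) begins 65 mm behind the grasp point.
Start: joints at [1.208, 0.615, -0.013, 1.423, 0.008, 1.103, -0.04], TCP at [0.214, -0.614, 0.219] pointing down, gripper open.
Joint ranges: [-3.12, 3.12], [-0.3, 2.06], [-1.34, 1.32], [0.26, 2.42], [-1.36, 4.5], [0.01, 1.98], [-2.84, 2.84]. Speed limits (rad/s): [2.79, 2.79, 3.14, 3.14, 3.14, 3.14, 3.14].

INTERFACE

Orientations are given as a rotation vector (axis times angle).
In Python, from station import r, optics gives the robot as it stands. The module is installed in compiled form; this text tells all that it offers.
- The arm moves only by the tool apply_moves, never from a script. Its argument "series" is a list of rows, each an object with "claw": the opening, from 0 (shut) to 1 (fully open); "delta_pos": the shift along the tool's x, y, z in m, a list of three; "rot": the turn, a rotation vector about the tool's x, y, z in rad, a list of three. A call has 1 to 8 rows; each row shifts and turns the pose as measured when the row begins, along the tool's axes as they then stand; what a row does not reach is not made up. A row lasts 1/10 s, in which the tool goes at most 50 mm and 8.59 degrees, less where a joint would pass 70% of its speed; a pose out of reach is approached as far as the arm can. A call with a gripper value outside its range is refused whole. The fingers move at their own pace and stop on an object; "grip_force" is the grip in N (left out, the last holds). Time passes only in rows, so rows that do not move let the fingers close. It gives the time, the measured TCP pose, the force and the opening at its end, in the units of the state.
- r.get_obs(): the state, without advancing time (a new reading comes with each control period).
- optics.get_image(name): name is "side" or "top"; returns the picture (480x640x3 uint8, red, green, blue); there is no depth.
- optics.calibration(name): a dict with "fx", "fy", "cx", "cy" (pixels), "k1" (the pictures are not rectified: a ray, as slopes to the right and down, at radius r is drawn at 1 + k1 r^2 times it, then the intrinsics apply), "R" (3x3) and "t" (3): a world point X has camera coordinates R X + t. Camera axes: x right, y down, z forward; pixel columns grow to the right and rows downward; lengths in m; the calibration is good to about 2 mm. A picture is of the moment at which its call begins. calibration takes no time and is no camera call.
- r.sign_off(): hands the job in, once; it reports no verdict.
The state is a dict: "time_s": time; "joint_positions": joint angles; "dq": joint speeds; "joint_torque": joint torques, N m; "position": TCP position; "tool_rot": TCP orientation; "ft_force": force on the tool from outside, world axes, zero at the start; "torque": the same for the moment, N m; "gripper_width": opening from 0.0 (shut) to 1.0 (fully open).
Only numpy, scipy, OpenCV 4.12 (cv2) and the standard library are available. Lean on these libraries where they do the work, as an engineer would, in place of code of your own. Each camera call takes 0.05 s, during which the arm holds its last target. There are 200 camera calls.

## Working session

There is one attempt and no reset: what is moved stays moved. The work goes in short steps, Python scripts to look and compute and a tool call to move; the robot and the scene stay as the last step left them, time stands still between calls to the robot, and variables do not carry over. Pictures are saved under pics/ and viewed, on a budget of 14 in all, crops included, one or two more only if the job needs it, and the job is handed in when it is done.

Besides the shell and the picture viewer there is one more tool, called after ">>>" as name([rows], argument=value, ...), one row to a line, values as JSON. apply_moves: Moves the arm, as the interface text tells. Its arguments: {"type":"object","properties":{"series":{"type":"array"},"grip_force":{"type":"number"}},"required":["series"]}

```bash
mkdir -p pics; python3 - <<'E'
from station import r, optics
import cv2
for n in("side","top"):
    im=optics.get_image(n); cv2.imwrite(f"pics/{n}0.png",im[:,:,::-1]); c=optics.calibration(n); print(n,c)
o=r.get_obs(); print(o)
E
```

```text
side {'fx': 623.3573771924273, 'fy': 623.3573771924273, 'cx': 320.06142780451665, 'cy': 236.3284912838507, 'k1': -0.15034070266976957, 'R': array([[-0.71873091, -0.69491835, -0.0226799 ],
       [-0.43414711,  0.47402497, -0.76603957],
       [ 0.54308579, -0.5407299 , -0.64239318]]), 't': array([0.38472261, 0.28774123, 1.25775209])}
top {'fx': 485.89265392678107, 'fy': 485.89265392678107, 'cx': 309.4310226439936, 'cy': 238.19004126439268, 'k1': -0.0973350264682044, 'R': array([[ 0.02275819, -0.99973875,  0.00212206],
       [-0.98185622, -0.02275071, -0.18825721],
       [ 0.1882563 ,  0.00220083, -0.98211747]]), 't': array([-0.00371985,  0.53332506,  1.06843675])}
{'time_s': 0.1, 'joint_positions': array([ 1.20848566,  0.61582588, -0.0125798 ,  1.42468603,  0.00814393,
        1.10339313, -0.04038621]), 'dq': array([-0.00095709, -0.00070306, -0.00015116, -0.00375117,  0.00053289,
       -0.00138681,  0.00026645]), 'joint_torque': array([ 2.04297081e-03, -4.60039222e+01,  2.10257987e-01, -1.66244388e+01,
       -6.12195488e-02,  1.69553870e-02,  8.35843684e-05]), 'position': array([ 0.21395193, -0.61305165,  0.21761237]), 'tool_rot': array([ 0.95960164,  1.35152554, -0.95755274]), 'ft_force': array([-0.83873926, -0.10222581,  0.0258337 ]), 'torque': array([ 0.01442285, -0.0063796 ,  0.01912386]), 'gripper_width': 0.9956264678959457}
```

View pics/top0.png

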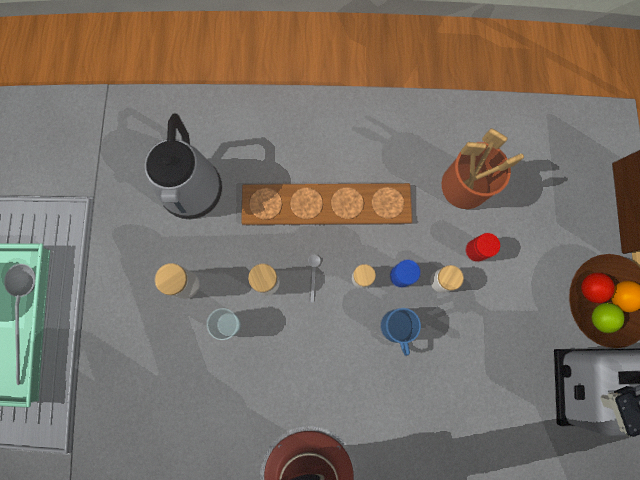

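View pics/side0.png

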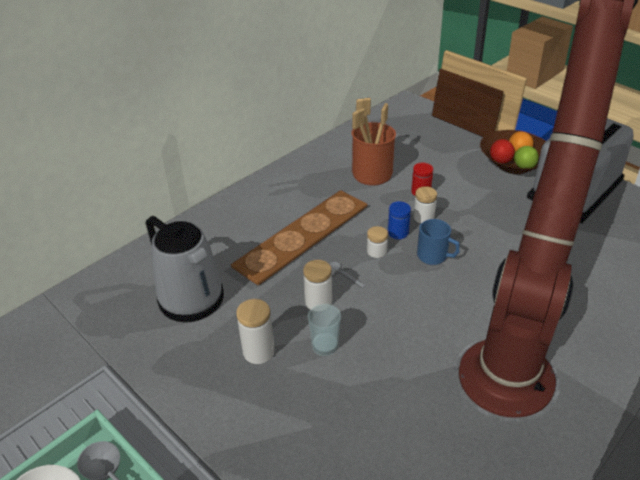

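The top view shows white, wooden-lidded jars at (171,279) tallest, (262,278) second, (363,275) shortest and (449,278) third. The blue (405,273) and red (483,247) canisters are the look-alikes. The kettle is at the left (+y) end, the pads run from (265,203) to (388,203), the tumbler is at (223,324) and a mug at (400,325).

```bash
cat > h.py <<'E'
import numpy as np, cv2
from station import r, optics
def ray2z(n,uv,z):
    c=optics.calibration(n); k=np.array([[c['fx'],0,c['cx']],[0,c['fy'],c['cy']],[0,0,1]])
    s=cv2.undistortPoints(np.array(uv,float).reshape(-1,1,2),k,np.array([c['k1'],0,0,0,0]))[:,0]
    R,t=c['R'],c['t']; o=-R.T@t; d=np.c_[s,np.ones(len(s))]@R
    return (o+d*((z-o[2])/d[:,2])[:,None])[:,:2]
def blob(n,im,seed,z,rad=30,lo=(10,60,120),hi=(30,255,255)):
    m=cv2.inRange(cv2.cvtColor(im,cv2.COLOR_RGB2HSV),lo,hi); w=np.zeros_like(m); cv2.circle(w,seed,rad,255,-1)
    k,l,st,_=cv2.connectedComponentsWithStats(m&w)
    i=1+np.argmax(st[1:,4]); cs,_=cv2.findContours((l==i).astype('uint8'),0,1)
    P=ray2z(n,cs[0][:,0],z); (c,d,_)=cv2.fitEllipse((P*1000).astype('float32')); return np.array(c)/1000,d
E
python3 - <<'E'
from h import *
im=cv2.imread('pics/top0.png')[:,:,::-1].copy(); s=cv2.imread('pics/side0.png')[:,:,::-1].copy()
for n,a,b,z in(("T",(171,279),(254,312),.13),("2",(262,278),(317,270),.106),("3",(449,278),(427,195),.084),("4",(363,275),(377,235),.064)):
    print(n,*blob("top",im,a,z,18),*blob("side",s,b,z,22))
P=[(265,203),(306,203),(347,203),(388,203)]
print("pads",ray2z("top",P,.021)); 
hs=cv2.cvtColor(im,cv2.COLOR_RGB2HSV); print([hs[v,u] for u,v in P+[(285,190),(326,203)]])
print("stand corners",ray2z("top",[(242,184),(411,183),(411,223),(242,225)],.018), "side",ray2z("side",[(262,260),(289,240),(316,222),(340,205)],.021))
print("tumbler",ray2z("top",[(223,323)],.095),"mug",ray2z("top",[(400,325)],.08),"blue",ray2z("top",[(405,272)],.084),"red",ray2z("top",[(487,245)],.084),"kettle base",ray2z("top",[(187,190)],0.05),"crock",ray2z("top",[(484,168)],.12))
c=np.vstack([im[170:350:,:][:, 130:530]]);c=cv2.resize(c,(800,360),interpolation=2);cv2.imwrite('pics/crop1.png',c[:,:,::-1])
E
```

```text
T [0.42440384 0.30238962] (64.53044128417969, 65.8521728515625) [0.42234641 0.3075632 ] (63.51921463012695, 74.95359802246094)
2 [0.43431775 0.10884573] (59.42751693725586, 59.799537658691406) [0.43146661 0.11540785] (57.962989807128906, 69.51213836669922)
3 [ 0.44611877 -0.30623331] (53.773521423339844, 56.56296157836914) [ 0.44079031 -0.29787033] (52.7221794128418, 68.89765930175781)
4 [ 0.44984839 -0.1161683 ] (47.80464553833008, 48.94929885864258) [ 0.44568942 -0.10828531] (47.545711517333984, 61.356407165527344)
pads [[ 0.6225039   0.1172179 ]
 [ 0.6247298   0.01878124]
 [ 0.62707714 -0.07965417]
 [ 0.62955707 -0.17850818]]
[array([ 15, 134, 187], dtype=uint8), array([ 14, 132, 189], dtype=uint8), array([ 14, 138, 194], dtype=uint8), array([ 14, 131, 198], dtype=uint8), array([ 13, 157, 140], dtype=uint8), array([ 14, 169, 151], dtype=uint8)]
stand corners [[ 0.6697991   0.17549077]
 [ 0.68231631 -0.23598366]
 [ 0.58224375 -0.23401141]
 [ 0.56786254  0.17031063]] side [[ 0.61944052  0.11603625]
 [ 0.62525184  0.01912987]
 [ 0.62567798 -0.07892727]
 [ 0.62913531 -0.1751547 ]]
tumbler [[0.33479668 0.19003213]] mug [[ 0.33938996 -0.19351453]] blue [[ 0.45557633 -0.20483329]] red [[ 0.52051051 -0.39296798]] kettle base [[0.64271961 0.30068553]] crock [[ 0.69029284 -0.38168705]]
```

View pics/crop1.png

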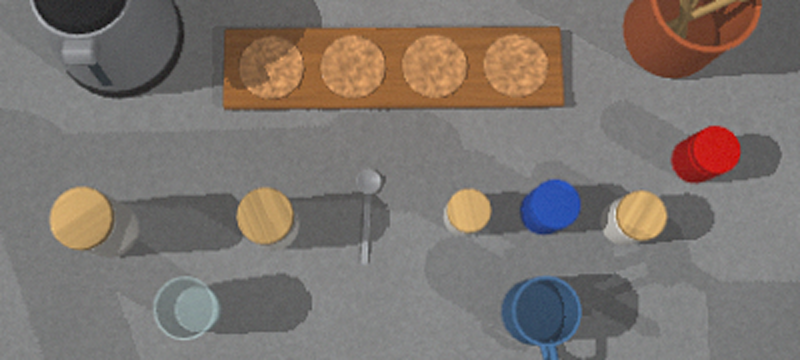

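```bash
cat >> h.py <<'E'
from scipy.spatial.transform import Rotation as Ro
D=np.array([[0,0,1],[0,1,0],[-1,0,0]],float)   # tool x down, y=+Y, z=+X
def go(p,flip=1):
    o=r.get_obs(); A=Ro.from_rotvec(o['tool_rot']).as_matrix(); G=D*np.array([1,flip,flip])
    d=A.T@(np.array(p)-o['position']); w=Ro.from_matrix(A.T@G).as_rotvec()
    print('t',round(o['time_s'],2),'pos',o['position'].round(4),'delta',d.round(4),'rot',w.round(3),'grip',round(o['gripper_width'],3),'F',o['ft_force'].round(1),'q',o['joint_positions'].round(2))
E
python3 - <<'E'
from h import *
A=Ro.from_rotvec(r.get_obs()['tool_rot']).as_matrix();print(A.round(3))
go([.45,-.116,.22]);go([.45,-.116,.22],-1)
E
```

```text
[[-0.001  0.944  0.33 ]
 [ 0.002  0.33  -0.944]
 [-1.    -0.    -0.002]]
t 0.1 pos [ 0.214  -0.6131  0.2176] delta [-0.0015  0.3867 -0.3915] rot [-1.235e+00 -2.000e-03 -1.000e-03] grip 0.996 F [-0.8 -0.1  0. ] q [ 1.21  0.62 -0.01  1.42  0.01  1.1  -0.04]
t 0.1 pos [ 0.214  -0.6131  0.2176] delta [-0.0015  0.3867 -0.3915] rot [ 1.907e+00 -1.000e-03  2.000e-03] grip 0.996 F [-0.8 -0.1  0. ] q [ 1.21  0.62 -0.01  1.42  0.01  1.1  -0.04]
```

>>> apply_moves([
  {"claw": 1, "delta_pos": [0, 0.032, -0.032], "rot": [-0.15, 0, 0]},
  {"claw": 1, "delta_pos": [0, 0.036, -0.027], "rot": [-0.15, 0, 0]},
  {"claw": 1, "delta_pos": [0, 0.04, -0.021], "rot": [-0.15, 0, 0]},
  {"claw": 1, "delta_pos": [0, 0.042, -0.015], "rot": [-0.15, 0, 0]},
  {"claw": 1, "delta_pos": [0, 0.044, -0.008], "rot": [-0.15, 0, 0]},
  {"claw": 1, "delta_pos": [0, 0.045, -0.002], "rot": [-0.15, 0, 0]},
  {"claw": 1, "delta_pos": [0, 0.045, 0.005], "rot": [-0.15, 0, 0]},
  {"claw": 1, "delta_pos": [0, 0.043, 0.011], "rot": [-0.15, 0, 0]},
], grip_force=20)

```text
time_s: 0.9
position: [0.3649, -0.2814, 0.2125]
tool_rot: [0.029, 1.579, -0.026]
ft_force: [1.4, 0.7, -0.0]
gripper_width: 0.997
```

```bash
python3 -c "
from h import *
go([.45,-.116,.2])"
```

```text
t 0.9 pos [ 0.3649 -0.2814  0.2125] delta [0.012  0.1683 0.0793] rot [-0.035 -0.009 -0.002] grip 0.997 F [ 1.4  0.7 -0. ] q [ 0.89  0.36 -0.39  1.94  0.18  0.88  0.38]
```

>>> apply_moves([
  {"claw": 1, "delta_pos": [0.003, 0.034, 0.016], "rot": [-0.035, -0.009, -0.002]},
  {"claw": 1, "delta_pos": [0.003, 0.034, 0.016], "rot": [0, 0, 0]},
  {"claw": 1, "delta_pos": [0.003, 0.034, 0.016], "rot": [0, 0, 0]},
  {"claw": 1, "delta_pos": [0.003, 0.034, 0.016], "rot": [0, 0, 0]},
  {"claw": 1, "delta_pos": [0.02, 0.034, 0.016], "rot": [0, 0, 0]},
  {"claw": 1, "delta_pos": [0.04, 0.0, 0.0], "rot": [0, 0, 0]},
  {"claw": 1, "delta_pos": [0.02, 0, 0], "rot": [0, 0, 0]},
  {"claw": 1, "delta_pos": [0, 0, 0], "rot": [0, 0, 0]},
])

```text
time_s: 1.7
position: [0.4509, -0.0956, 0.1182]
tool_rot: [-0.012, 1.565, 0.017]
ft_force: [0.3, -0.6, 0.6]
gripper_width: 1.0
```

```bash
python3 -c "
from h import *
go([.45,-.116,.022])
im=optics.get_image('top');s=optics.get_image('side')
cv2.imwrite('pics/a1.png',np.hstack([cv2.resize(im[200:360,250:490],(400,267)),cv2.resize(s[140:300,300:540],(400,267))])[:,:,::-1])"
```

```text
t 1.7 pos [ 0.4509 -0.0956  0.1182] delta [ 0.0962 -0.0207 -0.0018] rot [ 0.018  0.006 -0.003] grip 1.0 F [ 0.3 -0.6  0.6] q [ 0.43  0.5  -0.38  2.07  0.3   0.62 -0.14]
```

View pics/a1.png

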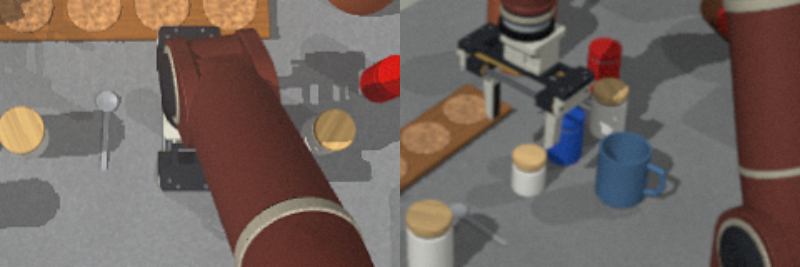

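The side crop shows the gripper over the shortest jar with jaws along world x, and the fingertip midpoint near side pixel (373,215). The body's long side runs with the jaws. Projecting the reported TCP will check this.

```bash
python3 -c "
from h import *
c=optics.calibration('side');k=np.array([[c['fx'],0,c['cx']],[0,c['fy'],c['cy']],[0,0,1]])
f=lambda P:cv2.projectPoints(np.array(P,float),cv2.Rodrigues(c['R'])[0],c['t'],k,np.array([c['k1'],0,0,0,0]))[0][:,0].round(0).tolist()
print(f([[.451+.0465,-.096,.118],[.451-.0465,-.096,.118],[.45,-.116,.064],[.45,-.116,0]]))
go([.45,-.116,.022])"
```

```text
[[358.0, 210.0], [388.0, 226.0], [377.0, 232.0], [377.0, 251.0]]
t 1.8 pos [ 0.4521 -0.0967  0.1202] delta [ 0.0982 -0.0195 -0.0034] rot [ 0.016  0.01  -0.002] grip 0.998 F [ 1.4  0.1 -0.3] q [ 0.44  0.49 -0.38  2.06  0.3   0.63 -0.13]
```

>>> apply_moves([
  {"claw": 1, "delta_pos": [0, -0.015, -0.002], "rot": [0.016, 0.008, 0]},
  {"claw": 1, "delta_pos": [0, -0.005, 0], "rot": [0, 0, 0]},
  {"claw": 1, "delta_pos": [0.015, 0, 0], "rot": [0, 0, 0]},
  {"claw": 1, "delta_pos": [0, 0, 0], "rot": [0, 0, 0]},
])

```text
time_s: 2.2
position: [0.4526, -0.123, 0.109]
tool_rot: [0.004, 1.561, -0.008]
ft_force: [-0.8, 0.4, -1.0]
gripper_width: 1.002
```

```bash
python3 -c "
from h import *
go([.45,-.116,.022])"
```

```text
t 2.2 pos [ 0.4526 -0.123   0.109 ] delta [ 0.087   0.0072 -0.0034] rot [-0.008  0.009  0.003] grip 1.002 F [-0.8  0.4 -1. ] q [ 0.47  0.52 -0.36  2.06  0.32  0.61 -0.12]
```

>>> apply_moves([
  {"claw": 1, "delta_pos": [0.01, 0.005, -0.002], "rot": [-0.008, 0.009, 0.003]},
  {"claw": 1, "delta_pos": [0.015, 0, 0], "rot": [0, 0, 0]},
  {"claw": 1, "delta_pos": [0.015, 0, 0], "rot": [0, 0, 0]},
  {"claw": 1, "delta_pos": [0.015, 0, 0], "rot": [0, 0, 0]},
  {"claw": 1, "delta_pos": [0.01, 0, 0], "rot": [0, 0, 0]},
  {"claw": 1, "delta_pos": [0.005, 0, 0], "rot": [0, 0, 0]},
  {"claw": 1, "delta_pos": [0, 0, 0], "rot": [0, 0, 0]},
  {"claw": 1, "delta_pos": [0, 0, 0], "rot": [0, 0, 0]},
])

```text
time_s: 3.0
position: [0.4539, -0.1192, 0.0393]
tool_rot: [0.001, 1.564, -0.002]
ft_force: [-0.4, 0.3, 0.0]
gripper_width: 1.0
```

```bash
python3 -c "
from h import *
go([.45,-.116,.022])"
```

```text
t 3.0 pos [ 0.4539 -0.1192  0.0393] delta [ 0.0173  0.0032 -0.004 ] rot [-0.002  0.007  0.001] grip 1.0 F [-0.4  0.3  0. ] q [ 0.4   0.64 -0.28  2.11  0.4   0.43 -0.19]
```

>>> apply_moves([
  {"claw": 1, "delta_pos": [0.01, 0.003, -0.003], "rot": [0, 0.007, 0]},
  {"claw": 1, "delta_pos": [0.005, 0, -0.001], "rot": [0, 0, 0]},
  {"claw": 1, "delta_pos": [0, 0, 0], "rot": [0, 0, 0]},
  {"claw": 0.65, "delta_pos": [0, 0, 0], "rot": [0, 0, 0]},
  {"claw": 0.5, "delta_pos": [0, 0, 0], "rot": [0, 0, 0]},
  {"claw": 0.4, "delta_pos": [0, 0, 0], "rot": [0, 0, 0]},
  {"claw": 0.3, "delta_pos": [0, 0, 0], "rot": [0, 0, 0]},
  {"claw": 0.3, "delta_pos": [0, 0, 0], "rot": [0, 0, 0]},
], grip_force=20)

```text
time_s: 3.8
position: [0.4508, -0.1162, 0.0245]
tool_rot: [0.0, 1.568, -0.003]
ft_force: [-0.0, 0.2, 0.4]
gripper_width: 0.62
```

```bash
python3 -c "
from h import *
go([.45,-.116,.022])"
```

```text
t 3.8 pos [ 0.4508 -0.1162  0.0245] delta [ 0.0025  0.0002 -0.0008] rot [-0.002  0.003  0.001] grip 0.62 F [-0.   0.2  0.4] q [ 0.37  0.67 -0.25  2.13  0.42  0.39 -0.21]
```

>>> apply_moves([
  {"claw": 0.3, "delta_pos": [0, 0, 0], "rot": [0, 0, 0]},
  {"claw": 0.3, "delta_pos": [0, 0, 0], "rot": [0, 0, 0]},
  {"claw": 0.3, "delta_pos": [0, 0, 0], "rot": [0, 0, 0]},
  {"claw": 0.3, "delta_pos": [-0.005, 0, 0], "rot": [0, 0, 0]},
  {"claw": 0.3, "delta_pos": [-0.01, 0, 0], "rot": [0, 0, 0]},
  {"claw": 0.3, "delta_pos": [-0.015, 0, 0], "rot": [0, 0, 0]},
  {"claw": 0.3, "delta_pos": [-0.015, 0, 0], "rot": [0, 0, 0]},
  {"claw": 0.3, "delta_pos": [-0.005, 0, 0], "rot": [0, 0, 0]},
])

```text
time_s: 4.6
position: [0.4492, -0.1159, 0.0771]
tool_rot: [0.001, 1.571, -0.002]
ft_force: [0.4, 1.1, -2.2]
gripper_width: 0.535
```

```bash
python3 -c "
from h import *
go([.629,-.1775,.09])"
```

```text
t 4.6 pos [ 0.4492 -0.1159  0.0771] delta [-0.013  -0.0613  0.1799] rot [-0.002 -0.     0.001] grip 0.535 F [ 0.4  1.1 -2.2] q [ 0.43  0.57 -0.33  2.09  0.36  0.53 -0.16]
```

>>> apply_moves([
  {"claw": 0.3, "delta_pos": [-0.004, -0.004, 0.015], "rot": [0, 0, 0]},
  {"claw": 0.3, "delta_pos": [-0.003, -0.01, 0.028], "rot": [0, 0, 0]},
  {"claw": 0.3, "delta_pos": [0, -0.01, 0.03], "rot": [0, 0, 0]},
  {"claw": 0.3, "delta_pos": [0, -0.01, 0.03], "rot": [0, 0, 0]},
  {"claw": 0.3, "delta_pos": [0, -0.01, 0.03], "rot": [0, 0, 0]},
  {"claw": 0.3, "delta_pos": [0, -0.005, 0.018], "rot": [0, 0, 0]},
  {"claw": 0.3, "delta_pos": [0, 0, 0.005], "rot": [0, 0, 0]},
  {"claw": 0.3, "delta_pos": [0, 0, 0], "rot": [0, 0, 0]},
])

```text
time_s: 5.4
position: [0.6054, -0.167, 0.0847]
tool_rot: [0.001, 1.577, -0.002]
ft_force: [0.0, -0.3, -1.3]
gripper_width: 0.535
```

```bash
python3 -c "
from h import *
go([.629,-.1775,.0465])"
```

```text
t 5.4 pos [ 0.6054 -0.167   0.0847] delta [ 0.0381 -0.0104  0.0239] rot [-0.002 -0.007  0.001] grip 0.535 F [ 0.  -0.3 -1.3] q [ 0.44  0.75 -0.35  1.62  0.33  0.83 -0.05]
```

>>> apply_moves([
  {"claw": 0.3, "delta_pos": [0, -0.006, 0.014], "rot": [0, -0.005, 0]},
  {"claw": 0.3, "delta_pos": [0, -0.004, 0.008], "rot": [0, 0, 0]},
  {"claw": 0.3, "delta_pos": [0, 0, 0.001], "rot": [0, 0, 0]},
  {"claw": 0.3, "delta_pos": [0.01, 0, 0], "rot": [0, 0, 0]},
  {"claw": 0.3, "delta_pos": [0.01, 0, 0], "rot": [0, 0, 0]},
  {"claw": 0.3, "delta_pos": [0.006, 0, 0], "rot": [0, 0, 0]},
  {"claw": 0.3, "delta_pos": [0, 0, 0], "rot": [0, 0, 0]},
  {"claw": 0.3, "delta_pos": [0, 0, 0], "rot": [0, 0, 0]},
])

```text
time_s: 6.2
position: [0.6203, -0.1744, 0.0546]
tool_rot: [0.0, 1.586, 0.002]
ft_force: [0.4, -1.0, -1.7]
gripper_width: 0.539
```

```bash
python3 -c "
from h import *
go([.629,-.1775,.0465])
s=optics.get_image('side');cv2.imwrite('pics/a2.png',cv2.resize(s[100:300,230:490],(780,600),interpolation=2)[:,:,::-1])"
```

```text
t 6.2 pos [ 0.6203 -0.1744  0.0546] delta [ 0.0079 -0.0032  0.0088] rot [ 0.001 -0.015 -0.001] grip 0.539 F [ 0.4 -1.  -1.7] q [ 0.43  0.81 -0.34  1.58  0.34  0.82 -0.05]
```

View pics/a2.png

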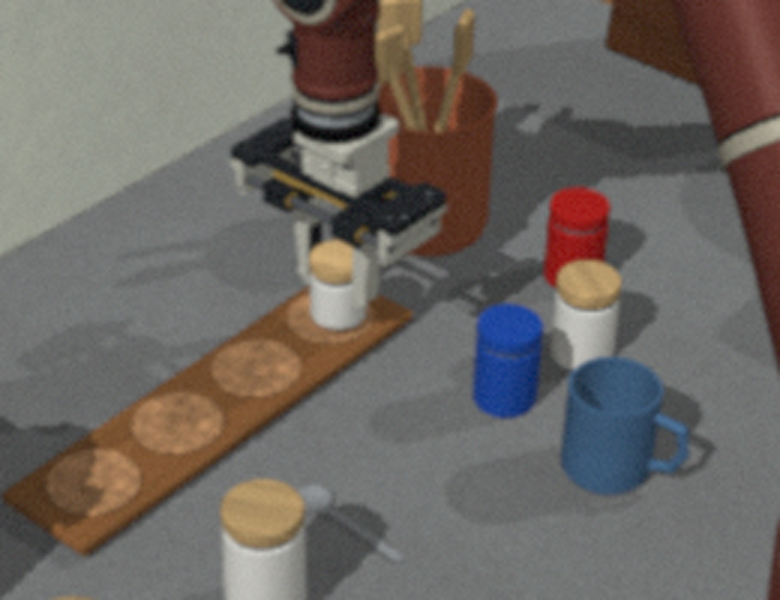

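The view shows the jar held upright just above the last pad at crop (337,320). I correct about 9 mm, lower it and release.

>>> apply_moves([
  {"claw": 0.3, "delta_pos": [0, -0.003, 0.008], "rot": [0, -0.015, 0]},
  {"claw": 0.3, "delta_pos": [0, 0, 0.003], "rot": [0, 0, 0]},
  {"claw": 0.3, "delta_pos": [0.003, 0, 0], "rot": [0, 0, 0]},
  {"claw": 0.3, "delta_pos": [0.003, 0, 0], "rot": [0, 0, 0]},
  {"claw": 0.3, "delta_pos": [0, 0, 0], "rot": [0, 0, 0]},
  {"claw": 0.3, "delta_pos": [0, 0, 0], "rot": [0, 0, 0]},
])

```text
time_s: 6.85
position: [0.6333, -0.1778, 0.049]
tool_rot: [0.0, 1.567, 0.001]
ft_force: [-0.3, 0.7, -1.9]
gripper_width: 0.541
```

```bash
python3 -c "
from h import *
go([.629,-.1775,.0455])"
```

```text
t 6.85 pos [ 0.6333 -0.1778  0.049 ] delta [ 0.0035  0.0003 -0.0043] rot [ 0.001  0.004 -0.001] grip 0.541 F [-0.3  0.7 -1.9] q [ 0.43  0.83 -0.34  1.56  0.34  0.81 -0.04]
```

>>> apply_moves([
  {"claw": 0.3, "delta_pos": [0.002, 0, -0.004], "rot": [0, 0, 0]},
  {"claw": 0.3, "delta_pos": [0.002, 0, 0], "rot": [0, 0, 0]},
  {"claw": 0.3, "delta_pos": [0.001, 0, 0], "rot": [0, 0, 0]},
  {"claw": 0.3, "delta_pos": [0, 0, 0], "rot": [0, 0, 0]},
  {"claw": 0.3, "delta_pos": [0, 0, 0], "rot": [0, 0, 0]},
])

```text
time_s: 7.35
position: [0.6285, -0.1778, 0.0457]
tool_rot: [-0.0, 1.567, 0.001]
ft_force: [-0.6, 0.5, -0.8]
gripper_width: 0.536
```

```bash
python3 -c "
from h import *
go([.629,-.1775,.0455])"
```

```text
t 7.35 pos [ 0.6285 -0.1778  0.0457] delta [0.0002 0.0003 0.0005] rot [ 0.001  0.004 -0.   ] grip 0.536 F [-0.6  0.5 -0.8] q [ 0.43  0.83 -0.34  1.58  0.35  0.79 -0.05]
```

>>> apply_moves([
  {"claw": 0.3, "delta_pos": [0.0015, 0, 0], "rot": [0, 0, 0]},
  {"claw": 0.6, "delta_pos": [0, 0, 0], "rot": [0, 0, 0]},
  {"claw": 0.8, "delta_pos": [0, 0, 0], "rot": [0, 0, 0]},
  {"claw": 1, "delta_pos": [0, 0, 0], "rot": [0, 0, 0]},
  {"claw": 1, "delta_pos": [0, 0, 0], "rot": [0, 0, 0]},
  {"claw": 1, "delta_pos": [0, 0, 0], "rot": [0, 0, 0]},
  {"claw": 1, "delta_pos": [-0.01, 0, 0], "rot": [0, 0, 0]},
  {"claw": 1, "delta_pos": [-0.02, 0, 0], "rot": [0, 0, 0]},
])

```text
time_s: 8.15
position: [0.627, -0.1775, 0.0736]
tool_rot: [0.0, 1.572, 0.002]
ft_force: [0.6, 0.4, 1.0]
gripper_width: 0.995
```

>>> apply_moves([
  {"claw": 1, "delta_pos": [-0.03, 0, 0], "rot": [0, 0, 0]},
  {"claw": 1, "delta_pos": [-0.03, 0, 0], "rot": [0, 0, 0]},
  {"claw": 1, "delta_pos": [-0.01, -0.01, -0.02], "rot": [0, 0, 0]},
  {"claw": 1, "delta_pos": [0, -0.022, -0.03], "rot": [0, 0, 0]},
  {"claw": 1, "delta_pos": [0, -0.022, -0.03], "rot": [0, 0, 0]},
  {"claw": 1, "delta_pos": [0, -0.022, -0.03], "rot": [0, 0, 0]},
  {"claw": 1, "delta_pos": [0, -0.016, -0.02], "rot": [0, 0, 0]},
  {"claw": 1, "delta_pos": [0, -0.005, -0.01], "rot": [0, 0, 0]},
])

```text
time_s: 8.95
position: [0.4889, -0.2754, 0.1544]
tool_rot: [-0.007, 1.556, 0.005]
ft_force: [-0.4, -0.1, -0.5]
gripper_width: 0.998
```

```bash
python3 -c "
from h import *
go([.446,-.306,.13])
s=optics.get_image('side');cv2.imwrite('pics/a3.png',cv2.resize(s[100:300,230:490],(780,600),interpolation=2)[:,:,::-1])
print(blob('side',s,(342,183),.085,20))"
```

```text
t 8.95 pos [ 0.4889 -0.2754  0.1544] delta [ 0.0238 -0.0303 -0.0434] rot [0.007 0.014 0.001] grip 0.998 F [-0.4 -0.1 -0.5] q [ 0.74  0.57 -0.41  1.77  0.29  0.84  0.21]
(array([ 0.62197443, -0.16984654]), (48.58427047729492, 63.50326919555664))
```

View pics/a3.png

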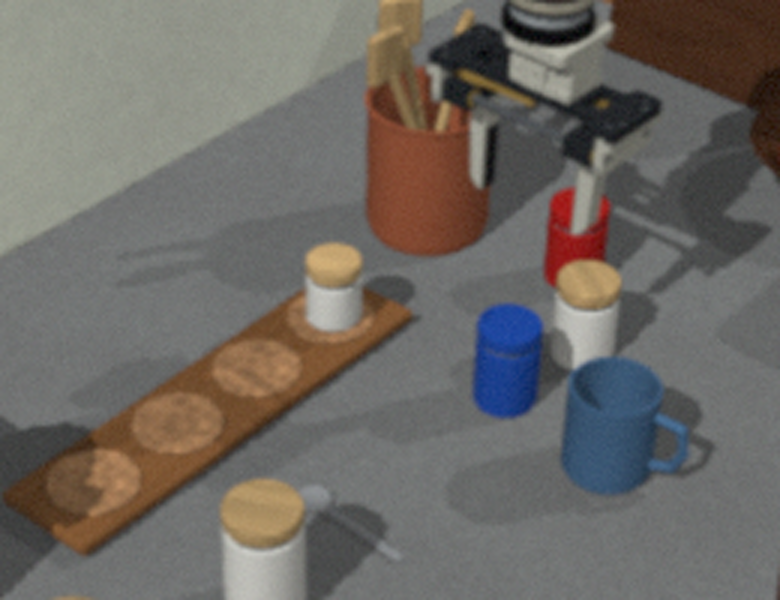

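The shortest jar stands upright on the last pad (crop (333,290)), within about 3 mm of the centre. Next is the third jar: white with a wooden lid at side-crop (588,310), not the blue one at (508,360) or the red one at (577,240).

>>> apply_moves([
  {"claw": 1, "delta_pos": [0.005, -0.01, -0.015], "rot": [0.007, 0.014, 0]},
  {"claw": 1, "delta_pos": [0.005, -0.009, -0.012], "rot": [0, 0, 0]},
  {"claw": 1, "delta_pos": [0.005, -0.003, -0.005], "rot": [0, 0, 0]},
  {"claw": 1, "delta_pos": [0.005, 0, -0.002], "rot": [0, 0, 0]},
  {"claw": 1, "delta_pos": [0, 0, 0], "rot": [0, 0, 0]},
  {"claw": 1, "delta_pos": [0, 0, 0], "rot": [0, 0, 0]},
])

```text
time_s: 9.6
position: [0.4549, -0.2958, 0.1325]
tool_rot: [-0.003, 1.57, 0.005]
ft_force: [0.2, 0.2, 0.9]
gripper_width: 1.004
```

```bash
python3 -c "
from h import *
go([.446,-.306,.036])"
```

```text
t 9.6 pos [ 0.4549 -0.2958  0.1325] delta [ 0.0965 -0.0103 -0.009 ] rot [ 0.005  0.001 -0.002] grip 1.004 F [0.2 0.2 0.9] q [ 0.8   0.58 -0.4   1.83  0.3   0.79  0.25]
```

>>> apply_moves([
  {"claw": 1, "delta_pos": [0.005, -0.006, -0.005], "rot": [0.005, 0, 0]},
  {"claw": 1, "delta_pos": [0.01, -0.003, -0.003], "rot": [0, 0, 0]},
  {"claw": 1, "delta_pos": [0.012, -0.001, -0.001], "rot": [0, 0, 0]},
  {"claw": 1, "delta_pos": [0.016, 0, 0], "rot": [0, 0, 0]},
  {"claw": 1, "delta_pos": [0.016, 0, 0], "rot": [0, 0, 0]},
  {"claw": 1, "delta_pos": [0.016, 0, 0], "rot": [0, 0, 0]},
  {"claw": 1, "delta_pos": [0.01, 0, 0], "rot": [0, 0, 0]},
  {"claw": 1, "delta_pos": [0, 0, 0], "rot": [0, 0, 0]},
])

```text
time_s: 10.4
position: [0.4457, -0.3057, 0.0398]
tool_rot: [0.002, 1.57, 0.003]
ft_force: [1.0, -0.2, 0.7]
gripper_width: 0.999
```

```bash
python3 -c "
from h import *
go([.446,-.306,.036])"
```

```text
t 10.4 pos [ 0.4457 -0.3057  0.0398] delta [ 0.0038 -0.0003  0.0003] rot [ 0.001  0.    -0.003] grip 0.999 F [ 1.  -0.2  0.7] q [ 0.77  0.71 -0.32  1.91  0.38  0.58  0.2 ]
```

>>> apply_moves([
  {"claw": 1, "delta_pos": [0.003, 0, 0], "rot": [0, 0, 0]},
  {"claw": 0.7, "delta_pos": [0, 0, 0], "rot": [0, 0, 0]},
  {"claw": 0.6, "delta_pos": [0, 0, 0], "rot": [0, 0, 0]},
  {"claw": 0.5, "delta_pos": [0, 0, 0], "rot": [0, 0, 0]},
  {"claw": 0.3, "delta_pos": [0, 0, 0], "rot": [0, 0, 0]},
  {"claw": 0.3, "delta_pos": [0, 0, 0], "rot": [0, 0, 0]},
  {"claw": 0.3, "delta_pos": [0, 0, 0], "rot": [0, 0, 0]},
  {"claw": 0.3, "delta_pos": [0, 0, 0], "rot": [0, 0, 0]},
], grip_force=25)

```text
time_s: 11.2
position: [0.447, -0.3064, 0.0384]
tool_rot: [0.0, 1.567, 0.001]
ft_force: [0.3, 0.6, -0.7]
gripper_width: 0.596
```

>>> apply_moves([
  {"claw": 0.3, "delta_pos": [0, 0, 0], "rot": [0, 0, 0]},
  {"claw": 0.3, "delta_pos": [-0.005, 0, 0], "rot": [0, 0, 0]},
  {"claw": 0.3, "delta_pos": [-0.01, 0, 0], "rot": [0, 0, 0]},
  {"claw": 0.3, "delta_pos": [-0.02, 0, 0], "rot": [0, 0, 0]},
  {"claw": 0.3, "delta_pos": [-0.03, 0, 0], "rot": [0, 0, 0]},
  {"claw": 0.3, "delta_pos": [-0.03, 0, 0], "rot": [0, 0, 0]},
  {"claw": 0.3, "delta_pos": [-0.02, 0, 0], "rot": [0, 0, 0]},
  {"claw": 0.3, "delta_pos": [0, 0, 0], "rot": [0, 0, 0]},
])

```text
time_s: 12.0
position: [0.4452, -0.3054, 0.1593]
tool_rot: [0.001, 1.57, 0.004]
ft_force: [0.6, -0.2, -2.8]
gripper_width: 0.598
```

```bash
python3 -c "
from h import *
go([.6265,-.0795,.16])"
```

```text
t 12.0 pos [ 0.4452 -0.3054  0.1593] delta [2.000e-04 2.256e-01 1.817e-01] rot [ 0.002  0.001 -0.003] grip 0.598 F [ 0.6 -0.2 -2.8] q [ 0.84  0.54 -0.42  1.81  0.28  0.85  0.29]
```

>>> apply_moves([
  {"claw": 0.3, "delta_pos": [0, 0.015, 0.012], "rot": [0, 0, 0]},
  {"claw": 0.3, "delta_pos": [0, 0.03, 0.025], "rot": [0, 0, 0]},
  {"claw": 0.3, "delta_pos": [0, 0.035, 0.03], "rot": [0, 0, 0]},
  {"claw": 0.3, "delta_pos": [0, 0.035, 0.03], "rot": [0, 0, 0]},
  {"claw": 0.3, "delta_pos": [0, 0.035, 0.03], "rot": [0, 0, 0]},
  {"claw": 0.3, "delta_pos": [0, 0.03, 0.025], "rot": [0, 0, 0]},
  {"claw": 0.3, "delta_pos": [0, 0.015, 0.015], "rot": [0, 0, 0]},
  {"claw": 0.3, "delta_pos": [0, 0, 0], "rot": [0, 0, 0]},
])

```text
time_s: 12.8
position: [0.6116, -0.1056, 0.1507]
tool_rot: [0.009, 1.584, -0.001]
ft_force: [-0.8, 0.5, -2.9]
gripper_width: 0.601
```

```bash
python3 -c "
from h import *
go([.6265,-.0795,.06])"
```

```text
t 12.8 pos [ 0.6116 -0.1056  0.1507] delta [0.0906 0.0257 0.016 ] rot [-0.006 -0.013 -0.005] grip 0.601 F [-0.8  0.5 -2.9] q [ 0.37  0.67 -0.39  1.58  0.29  0.97 -0.12]
```

>>> apply_moves([
  {"claw": 0.3, "delta_pos": [0, 0.012, 0.008], "rot": [-0.006, -0.013, -0.005]},
  {"claw": 0.3, "delta_pos": [0, 0.01, 0.006], "rot": [0, 0, 0]},
  {"claw": 0.3, "delta_pos": [0, 0.003, 0.001], "rot": [0, 0, 0]},
  {"claw": 0.3, "delta_pos": [0.01, 0, 0], "rot": [0, 0, 0]},
  {"claw": 0.3, "delta_pos": [0.02, 0, 0], "rot": [0, 0, 0]},
  {"claw": 0.3, "delta_pos": [0.02, 0, 0], "rot": [0, 0, 0]},
  {"claw": 0.3, "delta_pos": [0.015, 0, 0], "rot": [0, 0, 0]},
  {"claw": 0.3, "delta_pos": [0, 0, 0], "rot": [0, 0, 0]},
])

```text
time_s: 13.6
position: [0.6218, -0.087, 0.0792]
tool_rot: [0.001, 1.578, -0.012]
ft_force: [-1.3, -0.1, -1.7]
gripper_width: 0.602
```

```bash
python3 -c "
from h import *
go([.6265,-.0795,.0585])"
```

```text
t 13.6 pos [ 0.6218 -0.087   0.0792] delta [0.0206 0.0077 0.0048] rot [-0.008 -0.008  0.007] grip 0.602 F [-1.3 -0.1 -1.7] q [ 0.31  0.76 -0.35  1.62  0.34  0.83 -0.2 ]
```

>>> apply_moves([
  {"claw": 0.3, "delta_pos": [0.002, 0.006, 0.004], "rot": [-0.008, -0.008, 0.007]},
  {"claw": 0.3, "delta_pos": [0.005, 0.001, 0], "rot": [0, 0, 0]},
  {"claw": 0.3, "delta_pos": [0.005, 0, 0], "rot": [0, 0, 0]},
  {"claw": 0.3, "delta_pos": [0.003, 0, 0], "rot": [0, 0, 0]},
  {"claw": 0.3, "delta_pos": [0, 0, 0], "rot": [0, 0, 0]},
  {"claw": 0.3, "delta_pos": [0, 0, 0], "rot": [0, 0, 0]},
])

```text
time_s: 14.2
position: [0.6273, -0.0815, 0.0649]
tool_rot: [0.001, 1.566, -0.002]
ft_force: [0.5, 0.8, -2.8]
gripper_width: 0.6
```

```bash
python3 -c "
from h import *
go([.6265,-.0795,.0585])"
```

```text
t 14.2 pos [ 0.6273 -0.0815  0.0649] delta [ 0.0064  0.002  -0.0008] rot [-0.002  0.005  0.   ] grip 0.6 F [ 0.5  0.8 -2.8] q [ 0.3   0.78 -0.35  1.63  0.35  0.79 -0.21]
```

>>> apply_moves([
  {"claw": 0.3, "delta_pos": [0.003, 0.002, 0], "rot": [0, 0.004, 0]},
  {"claw": 0.3, "delta_pos": [0.002, 0, 0], "rot": [0, 0, 0]},
  {"claw": 0.3, "delta_pos": [0.001, 0, 0], "rot": [0, 0, 0]},
  {"claw": 0.3, "delta_pos": [0, 0, 0], "rot": [0, 0, 0]},
  {"claw": 0.3, "delta_pos": [0, 0, 0], "rot": [0, 0, 0]},
])

```text
time_s: 14.7
position: [0.628, -0.0794, 0.0596]
tool_rot: [0.001, 1.569, -0.002]
ft_force: [0.3, 0.5, -1.5]
gripper_width: 0.602
```

```bash
python3 -c "
from h import *
go([.6265,-.0795,.0585])"
```

```text
t 14.7 pos [ 0.628  -0.0794  0.0596] delta [ 0.001  -0.0001 -0.0015] rot [-0.002  0.002  0.001] grip 0.602 F [ 0.3  0.5 -1.5] q [ 0.29  0.79 -0.35  1.63  0.35  0.78 -0.21]
```

>>> apply_moves([
  {"claw": 0.3, "delta_pos": [0.0015, 0, 0], "rot": [0, 0, 0]},
  {"claw": 0.3, "delta_pos": [0.001, 0, 0], "rot": [0, 0, 0]},
  {"claw": 0.65, "delta_pos": [0, 0, 0], "rot": [0, 0, 0]},
  {"claw": 0.8, "delta_pos": [0, 0, 0], "rot": [0, 0, 0]},
  {"claw": 1, "delta_pos": [0, 0, 0], "rot": [0, 0, 0]},
  {"claw": 1, "delta_pos": [0, 0, 0], "rot": [0, 0, 0]},
  {"claw": 1, "delta_pos": [0, 0, 0], "rot": [0, 0, 0]},
  {"claw": 1, "delta_pos": [-0.01, 0, 0], "rot": [0, 0, 0]},
])

```text
time_s: 15.5
position: [0.6285, -0.0793, 0.0689]
tool_rot: [0.001, 1.568, -0.003]
ft_force: [0.2, -0.2, -0.7]
gripper_width: 0.989
```

>>> apply_moves([
  {"claw": 1, "delta_pos": [-0.025, 0, 0], "rot": [0, 0, 0]},
  {"claw": 1, "delta_pos": [-0.035, 0, 0], "rot": [0, 0, 0]},
  {"claw": 1, "delta_pos": [-0.035, 0, 0], "rot": [0, 0, 0]},
  {"claw": 1, "delta_pos": [-0.01, 0.015, -0.015], "rot": [0, 0, 0]},
  {"claw": 1, "delta_pos": [0, 0.033, -0.033], "rot": [0, 0, 0]},
  {"claw": 1, "delta_pos": [0, 0.035, -0.035], "rot": [0, 0, 0]},
  {"claw": 1, "delta_pos": [0, 0.035, -0.035], "rot": [0, 0, 0]},
  {"claw": 1, "delta_pos": [0, 0.03, -0.03], "rot": [0, 0, 0]},
])

```text
time_s: 16.3
position: [0.4838, 0.0684, 0.1826]
tool_rot: [0.011, 1.552, -0.015]
ft_force: [0.4, 0.1, 0.3]
gripper_width: 1.0
```

```bash
python3 -c "
from h import *
go([.434,.109,.16])
s=optics.get_image('side');cv2.imwrite('pics/a4.png',cv2.resize(s[140:380,200:520],(800,600),interpolation=2)[:,:,::-1])
print(blob('side',s,(315,195),.105,22), blob('side',s,(342,183),.085,16))"
```

```text
t 16.3 pos [0.4838 0.0684 0.1826] delta [ 0.0216  0.0398 -0.0509] rot [-0.016  0.018  0.002] grip 1.0 F [0.4 0.1 0.3] q [ 0.11  0.43 -0.43  1.93  0.25  0.81 -0.47]
(array([ 0.62070294, -0.05479498]), (22.653539657592773, 50.254615783691406)) (array([ 0.64167078, -0.18927411]), (4.628580093383789, 763.5057373046875))
```

View pics/a4.png

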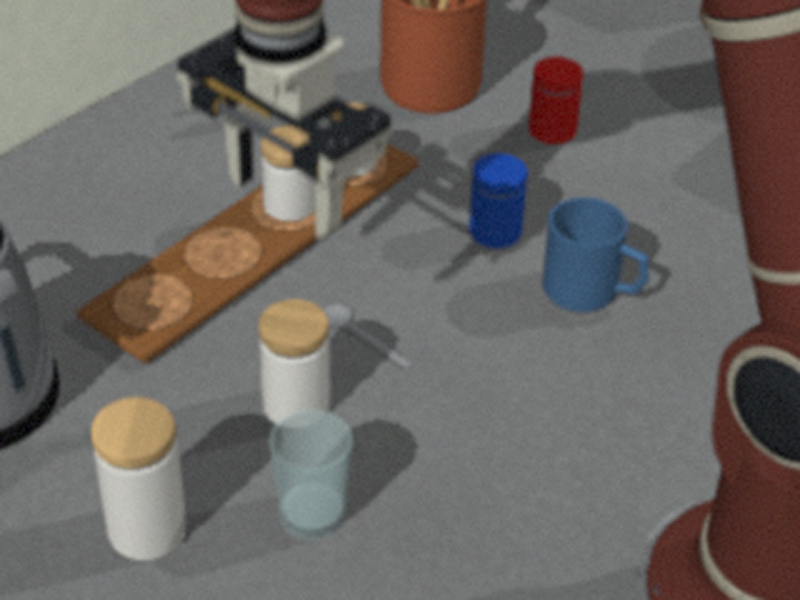

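The third jar stands upright on the third pad (crop (288,190)). The second jar is at crop (294,360), with the tumbler at (312,470) clear of the finger.

>>> apply_moves([
  {"claw": 1, "delta_pos": [0, 0.015, -0.018], "rot": [-0.016, 0.018, 0]},
  {"claw": 1, "delta_pos": [0.005, 0.013, -0.015], "rot": [0, 0, 0]},
  {"claw": 1, "delta_pos": [0.005, 0.004, -0.006], "rot": [0, 0, 0]},
  {"claw": 1, "delta_pos": [0.005, 0, -0.002], "rot": [0, 0, 0]},
  {"claw": 1, "delta_pos": [0, 0, 0], "rot": [0, 0, 0]},
  {"claw": 1, "delta_pos": [0, 0, 0], "rot": [0, 0, 0]},
])

```text
time_s: 16.95
position: [0.4363, 0.109, 0.1705]
tool_rot: [-0.012, 1.569, 0.013]
ft_force: [-0.9, 0.3, 0.3]
gripper_width: 0.998
```

```bash
python3 -c "
from h import *
go([.434,.109,.056])"
```

```text
t 16.95 pos [0.4363 0.109  0.1705] delta [ 0.1145 -0.     -0.0025] rot [ 0.016  0.001 -0.   ] grip 0.998 F [-0.9  0.3  0.3] q [ 0.03  0.41 -0.45  2.03  0.25  0.76 -0.55]
```

>>> apply_moves([
  {"claw": 1, "delta_pos": [0.01, 0, -0.002], "rot": [0.014, 0, 0]},
  {"claw": 1, "delta_pos": [0.016, 0, 0], "rot": [0, 0, 0]},
  {"claw": 1, "delta_pos": [0.018, 0, 0], "rot": [0, 0, 0]},
  {"claw": 1, "delta_pos": [0.018, 0, 0], "rot": [0, 0, 0]},
  {"claw": 1, "delta_pos": [0.018, 0, 0], "rot": [0, 0, 0]},
  {"claw": 1, "delta_pos": [0.015, 0, 0], "rot": [0, 0, 0]},
  {"claw": 1, "delta_pos": [0.005, 0, 0], "rot": [0, 0, 0]},
  {"claw": 1, "delta_pos": [0, 0, 0], "rot": [0, 0, 0]},
])

```text
time_s: 17.75
position: [0.4388, 0.1042, 0.0634]
tool_rot: [0.011, 1.568, -0.012]
ft_force: [0.6, -0.3, -0.5]
gripper_width: 1.0
```

```bash
python3 -c "
from h import *
go([.434,.109,.056])"
```

```text
t 17.75 pos [0.4388 0.1042 0.0634] delta [ 0.0074  0.0048 -0.0049] rot [-0.015  0.003  0.001] grip 1.0 F [ 0.6 -0.3 -0.5] q [-0.06  0.58 -0.32  2.14  0.39  0.47 -0.7 ]
```

>>> apply_moves([
  {"claw": 1, "delta_pos": [0.003, 0.004, -0.004], "rot": [-0.012, 0, 0]},
  {"claw": 1, "delta_pos": [0.002, 0.001, -0.001], "rot": [0, 0, 0]},
  {"claw": 1, "delta_pos": [0, 0, 0], "rot": [0, 0, 0]},
  {"claw": 0.75, "delta_pos": [0, 0, 0], "rot": [0, 0, 0]},
  {"claw": 0.65, "delta_pos": [0, 0, 0], "rot": [0, 0, 0]},
  {"claw": 0.5, "delta_pos": [0, 0, 0], "rot": [0, 0, 0]},
  {"claw": 0.3, "delta_pos": [0, 0, 0], "rot": [0, 0, 0]},
  {"claw": 0.3, "delta_pos": [0, 0, 0], "rot": [0, 0, 0]},
], grip_force=30)

```text
time_s: 18.55
position: [0.4356, 0.11, 0.0602]
tool_rot: [0.003, 1.562, -0.001]
ft_force: [0.3, 0.2, -0.8]
gripper_width: 0.665
```

>>> apply_moves([
  {"claw": 0.3, "delta_pos": [0, 0, 0], "rot": [0, 0, 0]},
  {"claw": 0.3, "delta_pos": [0, 0, 0], "rot": [0, 0, 0]},
])

```text
time_s: 18.75
position: [0.4356, 0.11, 0.0602]
tool_rot: [0.003, 1.562, -0.001]
ft_force: [0.3, 0.0, -0.8]
gripper_width: 0.664
```

>>> apply_moves([
  {"claw": 0.3, "delta_pos": [-0.005, 0, 0], "rot": [0, 0, 0]},
  {"claw": 0.3, "delta_pos": [-0.012, 0, 0], "rot": [0, 0, 0]},
  {"claw": 0.3, "delta_pos": [-0.02, 0, 0], "rot": [0, 0, 0]},
  {"claw": 0.3, "delta_pos": [-0.025, 0, 0], "rot": [0, 0, 0]},
  {"claw": 0.3, "delta_pos": [-0.025, 0, 0], "rot": [0, 0, 0]},
  {"claw": 0.3, "delta_pos": [-0.02, 0, 0], "rot": [0, 0, 0]},
  {"claw": 0.3, "delta_pos": [-0.005, 0, 0], "rot": [0, 0, 0]},
  {"claw": 0.3, "delta_pos": [0, 0, 0], "rot": [0, 0, 0]},
])

```text
time_s: 19.55
position: [0.4296, 0.1076, 0.174]
tool_rot: [-0.001, 1.575, -0.005]
ft_force: [-0.1, 0.3, -2.9]
gripper_width: 0.664
```

```bash
python3 -c "
from h import *
go([.6245,.019,.17])"
```

```text
t 19.55 pos [0.4296 0.1076 0.174 ] delta [ 0.0035 -0.0881  0.1952] rot [-0.003 -0.004  0.003] grip 0.664 F [-0.1  0.3 -2.9] q [ 0.04  0.39 -0.45  2.04  0.25  0.77 -0.57]
```

>>> apply_moves([
  {"claw": 0.3, "delta_pos": [0, -0.006, 0.012], "rot": [0, 0, 0]},
  {"claw": 0.3, "delta_pos": [0, -0.012, 0.026], "rot": [0, 0, 0]},
  {"claw": 0.3, "delta_pos": [0, -0.014, 0.032], "rot": [0, 0, 0]},
  {"claw": 0.3, "delta_pos": [0, -0.015, 0.034], "rot": [0, 0, 0]},
  {"claw": 0.3, "delta_pos": [0, -0.014, 0.032], "rot": [0, 0, 0]},
  {"claw": 0.3, "delta_pos": [0, -0.012, 0.026], "rot": [0, 0, 0]},
  {"claw": 0.3, "delta_pos": [0, -0.006, 0.015], "rot": [0, 0, 0]},
  {"claw": 0.3, "delta_pos": [0, 0, 0.004], "rot": [0, 0, 0]},
])

```text
time_s: 20.35
position: [0.6149, 0.0173, 0.158]
tool_rot: [-0.007, 1.595, -0.012]
ft_force: [-0.5, -0.3, -3.1]
gripper_width: 0.666
```

```bash
python3 -c "
from h import *
go([.6245,.019,.082])"
```

```text
t 20.35 pos [0.6149 0.0173 0.158 ] delta [0.0758 0.0026 0.0115] rot [-0.003 -0.024  0.012] grip 0.666 F [-0.5 -0.3 -3.1] q [ 0.16  0.66 -0.4   1.57  0.3   0.99 -0.33]
```

>>> apply_moves([
  {"claw": 0.3, "delta_pos": [0, 0.002, 0.006], "rot": [0, -0.022, 0.01]},
  {"claw": 0.3, "delta_pos": [0.01, 0, 0.004], "rot": [0, 0, 0]},
  {"claw": 0.3, "delta_pos": [0.015, 0, 0], "rot": [0, 0, 0]},
  {"claw": 0.3, "delta_pos": [0.015, 0, 0], "rot": [0, 0, 0]},
  {"claw": 0.3, "delta_pos": [0.012, 0, 0], "rot": [0, 0, 0]},
  {"claw": 0.3, "delta_pos": [0.004, 0, 0], "rot": [0, 0, 0]},
  {"claw": 0.3, "delta_pos": [0, 0, 0], "rot": [0, 0, 0]},
  {"claw": 0.3, "delta_pos": [0, 0, 0], "rot": [0, 0, 0]},
])

```text
time_s: 21.15
position: [0.6199, 0.0223, 0.0939]
tool_rot: [-0.003, 1.582, 0.002]
ft_force: [0.5, 0.4, -2.6]
gripper_width: 0.665
```

```bash
python3 -c "
from h import *
go([.6245,.019,.0812])"
```

```text
t 21.15 pos [0.6199 0.0223 0.0939] delta [ 0.0126 -0.0033  0.0048] rot [ 0.003 -0.011  0.   ] grip 0.665 F [ 0.5  0.4 -2.6] q [ 0.15  0.74 -0.38  1.63  0.33  0.85 -0.36]
```

>>> apply_moves([
  {"claw": 0.3, "delta_pos": [0.003, -0.003, 0.004], "rot": [0.003, -0.01, 0]},
  {"claw": 0.3, "delta_pos": [0.003, 0, 0], "rot": [0, 0, 0]},
  {"claw": 0.3, "delta_pos": [0.002, 0, 0], "rot": [0, 0, 0]},
  {"claw": 0.3, "delta_pos": [0.001, 0, 0], "rot": [0, 0, 0]},
  {"claw": 0.3, "delta_pos": [0, 0, 0], "rot": [0, 0, 0]},
  {"claw": 0.3, "delta_pos": [0, 0, 0], "rot": [0, 0, 0]},
])

```text
time_s: 21.75
position: [0.6258, 0.019, 0.0863]
tool_rot: [0.001, 1.567, -0.001]
ft_force: [0.4, 0.2, -3.1]
gripper_width: 0.659
```

```bash
python3 -c "
from h import *
go([.6245,.019,.0812])"
```

```text
t 21.75 pos [0.6258 0.019  0.0863] delta [ 0.0051 -0.     -0.0013] rot [-0.001  0.004  0.   ] grip 0.659 F [ 0.4  0.2 -3.1] q [ 0.15  0.75 -0.37  1.63  0.34  0.82 -0.36]
```

>>> apply_moves([
  {"claw": 0.3, "delta_pos": [0.002, 0, -0.001], "rot": [0, 0.003, 0]},
  {"claw": 0.3, "delta_pos": [0.002, 0, 0], "rot": [0, 0, 0]},
  {"claw": 0.3, "delta_pos": [0.001, 0, 0], "rot": [0, 0, 0]},
  {"claw": 0.3, "delta_pos": [0, 0, 0], "rot": [0, 0, 0]},
  {"claw": 0.3, "delta_pos": [0, 0, 0], "rot": [0, 0, 0]},
])

```text
time_s: 22.25
position: [0.625, 0.0191, 0.0812]
tool_rot: [0.001, 1.569, -0.001]
ft_force: [0.0, 0.7, -1.4]
gripper_width: 0.664
```

```bash
python3 -c "
from h import *
go([.6245,.019,.0812])"
```

```text
t 22.25 pos [0.625  0.0191 0.0812] delta [ 0.     -0.0001 -0.0005] rot [-0.001  0.002  0.   ] grip 0.664 F [ 0.   0.7 -1.4] q [ 0.15  0.75 -0.37  1.64  0.34  0.81 -0.37]
```

>>> apply_moves([
  {"claw": 0.3, "delta_pos": [0.0015, 0, 0], "rot": [0, 0, 0]},
  {"claw": 0.3, "delta_pos": [0.001, 0, 0], "rot": [0, 0, 0]},
  {"claw": 0.7, "delta_pos": [0, 0, 0], "rot": [0, 0, 0]},
  {"claw": 0.85, "delta_pos": [0, 0, 0], "rot": [0, 0, 0]},
  {"claw": 1, "delta_pos": [0, 0, 0], "rot": [0, 0, 0]},
  {"claw": 1, "delta_pos": [0, 0, 0], "rot": [0, 0, 0]},
  {"claw": 1, "delta_pos": [0, 0, 0], "rot": [0, 0, 0]},
  {"claw": 1, "delta_pos": [-0.01, 0, 0], "rot": [0, 0, 0]},
])

```text
time_s: 23.05
position: [0.6261, 0.0196, 0.0912]
tool_rot: [0.001, 1.566, -0.0]
ft_force: [0.0, -0.5, 0.5]
gripper_width: 0.996
```

>>> apply_moves([
  {"claw": 1, "delta_pos": [-0.025, 0, 0], "rot": [0, 0, 0]},
  {"claw": 1, "delta_pos": [-0.035, 0, 0], "rot": [0, 0, 0]},
  {"claw": 1, "delta_pos": [-0.03, 0, 0], "rot": [0, 0, 0]},
  {"claw": 1, "delta_pos": [-0.01, 0, -0.02], "rot": [0, 0, 0]},
  {"claw": 1, "delta_pos": [-0.005, 0, -0.04], "rot": [0, 0, 0]},
  {"claw": 1, "delta_pos": [-0.005, 0, -0.04], "rot": [0, 0, 0]},
  {"claw": 1, "delta_pos": [0, 0, -0.04], "rot": [0, 0, 0]},
  {"claw": 1, "delta_pos": [0, 0.015, -0.03], "rot": [0, 0, 0]},
])

```text
time_s: 23.85
position: [0.4563, 0.0341, 0.2096]
tool_rot: [0.005, 1.553, -0.004]
ft_force: [0.7, 1.0, -0.2]
gripper_width: 0.998
```

```bash
python3 -c "
from h import *
go([.424,.302,.19])"
```

```text
t 23.85 pos [0.4563 0.0341 0.2096] delta [ 0.0194  0.2676 -0.0342] rot [-0.006  0.017 -0.001] grip 0.998 F [ 0.7  1.  -0.2] q [ 0.23  0.35 -0.47  1.97  0.21  0.85 -0.36]
```

>>> apply_moves([
  {"claw": 1, "delta_pos": [0, 0.03, -0.015], "rot": [-0.006, 0.015, 0]},
  {"claw": 1, "delta_pos": [0, 0.04, -0.007], "rot": [0, 0, 0]},
  {"claw": 1, "delta_pos": [0, 0.04, -0.002], "rot": [0, 0, 0]},
  {"claw": 1, "delta_pos": [0, 0.04, 0], "rot": [0, 0, 0]},
  {"claw": 1, "delta_pos": [0, 0.04, 0], "rot": [0, 0, 0]},
  {"claw": 1, "delta_pos": [0, 0.035, 0], "rot": [0, 0, 0]},
  {"claw": 1, "delta_pos": [0, 0.015, 0], "rot": [0, 0, 0]},
  {"claw": 1, "delta_pos": [0, 0, 0], "rot": [0, 0, 0]},
])

```text
time_s: 24.65
position: [0.4272, 0.2846, 0.2164]
tool_rot: [0.002, 1.56, 0.003]
ft_force: [-0.8, -0.8, 0.4]
gripper_width: 0.999
```

```bash
python3 -c "
from h import *
go([.424,.302,.081])
s=optics.get_image('side');t=optics.get_image('top');cv2.imwrite('pics/a5.png',np.hstack([cv2.resize(s[140:380,140:400],(400,369)),cv2.resize(t[140:380,140:400],(400,369))])[:,:,::-1])"
```

```text
t 24.65 pos [0.4272 0.2846 0.2164] delta [ 0.1354  0.017  -0.0046] rot [ 0.001  0.011 -0.003] grip 0.999 F [-0.8 -0.8  0.4] q [-0.29  0.44 -0.5   1.82  0.26  0.94 -0.9 ]
```

View pics/a5.png

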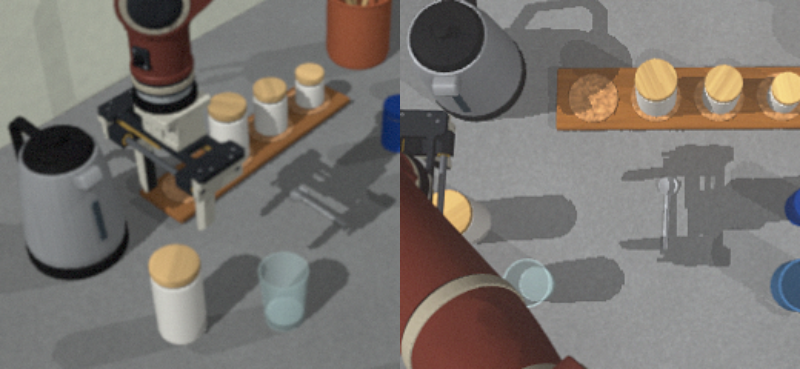

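The three placed jars stand upright on pads b, c and d, at top-crop (657,85), (723,90) and (788,95). The tallest is still at side-crop (178,295) with nothing in the way of the gripper.

>>> apply_moves([
  {"claw": 1, "delta_pos": [0.01, 0.01, -0.003], "rot": [0, 0.01, 0]},
  {"claw": 1, "delta_pos": [0.01, 0.005, -0.001], "rot": [0, 0, 0]},
  {"claw": 1, "delta_pos": [0.01, 0.001, 0], "rot": [0, 0, 0]},
  {"claw": 1, "delta_pos": [0.005, 0, 0], "rot": [0, 0, 0]},
  {"claw": 1, "delta_pos": [0, 0, 0], "rot": [0, 0, 0]},
  {"claw": 1, "delta_pos": [0, 0, 0], "rot": [0, 0, 0]},
])

```text
time_s: 25.35
position: [0.4246, 0.2922, 0.1768]
tool_rot: [0.005, 1.573, -0.013]
ft_force: [-0.0, 0.4, 0.2]
gripper_width: 0.998
```

```bash
python3 -c "
from h import *
go([.424,.302,.081])"
```

```text
t 25.35 pos [0.4246 0.2922 0.1768] delta [ 0.0958  0.0103 -0.0005] rot [-0.012 -0.002  0.005] grip 0.998 F [-0.   0.4  0.2] q [-0.32  0.5  -0.48  1.85  0.29  0.87 -0.96]
```

>>> apply_moves([
  {"claw": 1, "delta_pos": [0.005, 0.008, 0], "rot": [-0.012, 0, 0]},
  {"claw": 1, "delta_pos": [0.01, 0.003, 0], "rot": [0, 0, 0]},
  {"claw": 1, "delta_pos": [0.015, 0.001, 0], "rot": [0, 0, 0]},
  {"claw": 1, "delta_pos": [0.015, 0, 0], "rot": [0, 0, 0]},
  {"claw": 1, "delta_pos": [0.015, 0, 0], "rot": [0, 0, 0]},
  {"claw": 1, "delta_pos": [0.015, 0, 0], "rot": [0, 0, 0]},
  {"claw": 1, "delta_pos": [0.008, 0, 0], "rot": [0, 0, 0]},
  {"claw": 1, "delta_pos": [0, 0, 0], "rot": [0, 0, 0]},
])

```text
time_s: 26.15
position: [0.4252, 0.3078, 0.0888]
tool_rot: [-0.004, 1.571, 0.001]
ft_force: [0.2, 0.2, -0.8]
gripper_width: 1.0
```

```bash
python3 -c "
from h import *
go([.424,.302,.081])"
```

```text
t 26.15 pos [0.4252 0.3078 0.0888] delta [ 0.0078 -0.0058 -0.0012] rot [ 0.003 -0.     0.002] grip 1.0 F [ 0.2  0.2 -0.8] q [-0.4   0.63 -0.41  1.92  0.39  0.67 -1.05]
```

>>> apply_moves([
  {"claw": 1, "delta_pos": [0.003, -0.005, -0.001], "rot": [0.003, 0, 0]},
  {"claw": 1, "delta_pos": [0.002, -0.001, 0], "rot": [0, 0, 0]},
  {"claw": 1, "delta_pos": [0, 0, 0], "rot": [0, 0, 0]},
  {"claw": 1, "delta_pos": [0, 0, 0], "rot": [0, 0, 0]},
], grip_force=35)

```text
time_s: 26.55
position: [0.4249, 0.3022, 0.0847]
tool_rot: [-0.0, 1.569, -0.0]
ft_force: [-0.6, 0.7, 0.2]
gripper_width: 1.0
```

>>> apply_moves([
  {"claw": 0.8, "delta_pos": [0, 0, 0], "rot": [0, 0, 0]},
  {"claw": 0.7, "delta_pos": [0, 0, 0], "rot": [0, 0, 0]},
  {"claw": 0.5, "delta_pos": [0, 0, 0], "rot": [0, 0, 0]},
  {"claw": 0.4, "delta_pos": [0, 0, 0], "rot": [0, 0, 0]},
  {"claw": 0.4, "delta_pos": [0, 0, 0], "rot": [0, 0, 0]},
  {"claw": 0.4, "delta_pos": [0, 0, 0], "rot": [0, 0, 0]},
  {"claw": 0.4, "delta_pos": [0, 0, 0], "rot": [0, 0, 0]},
])

```text
time_s: 27.25
position: [0.4257, 0.3027, 0.0858]
tool_rot: [0.001, 1.566, 0.001]
ft_force: [0.4, 0.9, -0.4]
gripper_width: 0.731
```

```bash
python3 -c "
from h import *
go([.424,.302,.081])"
```

```text
t 27.25 pos [0.4257 0.3027 0.0858] delta [ 0.0048 -0.0007 -0.0017] rot [-0.     0.004 -0.001] grip 0.731 F [ 0.4  0.9 -0.4] q [-0.39  0.63 -0.41  1.93  0.4   0.66 -1.05]
```

>>> apply_moves([
  {"claw": 0.4, "delta_pos": [-0.005, 0, 0], "rot": [0, 0, 0]},
  {"claw": 0.4, "delta_pos": [-0.012, 0, 0], "rot": [0, 0, 0]},
  {"claw": 0.4, "delta_pos": [-0.02, 0, 0], "rot": [0, 0, 0]},
  {"claw": 0.4, "delta_pos": [-0.022, 0, 0], "rot": [0, 0, 0]},
  {"claw": 0.4, "delta_pos": [-0.022, 0, 0], "rot": [0, 0, 0]},
  {"claw": 0.4, "delta_pos": [-0.015, 0, 0], "rot": [0, 0, 0]},
  {"claw": 0.4, "delta_pos": [-0.005, 0, 0], "rot": [0, 0, 0]},
  {"claw": 0.4, "delta_pos": [0, 0, 0], "rot": [0, 0, 0]},
])

```text
time_s: 28.05
position: [0.4213, 0.2991, 0.1903]
tool_rot: [-0.005, 1.576, -0.004]
ft_force: [0.4, -0.3, -4.6]
gripper_width: 0.73
```

```bash
python3 -c "
from h import *
go([.44,.117,.19])"
```

```text
t 28.05 pos [0.4213 0.2991 0.1903] delta [ 0.0013 -0.1821  0.0185] rot [ 0.001 -0.005  0.006] grip 0.73 F [ 0.4 -0.3 -4.6] q [-0.33  0.48 -0.49  1.83  0.28  0.91 -0.95]
```

>>> apply_moves([
  {"claw": 0.4, "delta_pos": [0, -0.012, 0.002], "rot": [0, -0.005, 0.006]},
  {"claw": 0.4, "delta_pos": [0, -0.025, 0.005], "rot": [0, 0, 0]},
  {"claw": 0.4, "delta_pos": [0, -0.03, 0.004], "rot": [0, 0, 0]},
  {"claw": 0.4, "delta_pos": [0, -0.03, 0.003], "rot": [0, 0, 0]},
  {"claw": 0.4, "delta_pos": [0, -0.03, 0.002], "rot": [0, 0, 0]},
  {"claw": 0.4, "delta_pos": [0, -0.022, 0.002], "rot": [0, 0, 0]},
  {"claw": 0.4, "delta_pos": [0, -0.01, 0], "rot": [0, 0, 0]},
  {"claw": 0.4, "delta_pos": [0, 0, 0], "rot": [0, 0, 0]},
])

```text
time_s: 28.85
position: [0.4341, 0.1253, 0.1832]
tool_rot: [-0.006, 1.586, -0.007]
ft_force: [-0.1, 0.5, -4.3]
gripper_width: 0.725
```

```bash
python3 -c "
from h import *
go([.6215,.117,.17])"
```

```text
t 28.85 pos [0.4341 0.1253 0.1832] delta [ 0.0104 -0.0082  0.1876] rot [-0.    -0.015  0.009] grip 0.725 F [-0.1  0.5 -4.3] q [ 0.03  0.4  -0.5   1.99  0.26  0.82 -0.62]
```

>>> apply_moves([
  {"claw": 0.4, "delta_pos": [0, -0.003, 0.012], "rot": [0, -0.014, 0.008]},
  {"claw": 0.4, "delta_pos": [0, -0.003, 0.025], "rot": [0, 0, 0]},
  {"claw": 0.4, "delta_pos": [0, -0.002, 0.03], "rot": [0, 0, 0]},
  {"claw": 0.4, "delta_pos": [0, 0, 0.032], "rot": [0, 0, 0]},
  {"claw": 0.4, "delta_pos": [0, 0, 0.032], "rot": [0, 0, 0]},
  {"claw": 0.4, "delta_pos": [0, 0, 0.025], "rot": [0, 0, 0]},
  {"claw": 0.4, "delta_pos": [0, 0, 0.012], "rot": [0, 0, 0]},
  {"claw": 0.4, "delta_pos": [0, 0, 0], "rot": [0, 0, 0]},
])

```text
time_s: 29.65
position: [0.6115, 0.1279, 0.1798]
tool_rot: [-0.005, 1.566, 0.018]
ft_force: [0.0, 0.7, -4.4]
gripper_width: 0.731
```

```bash
python3 -c "
from h import *
go([.6215,.117,.1065])"
```

```text
t 29.65 pos [0.6115 0.1279 0.1798] delta [ 0.0733 -0.0117  0.0095] rot [ 0.015  0.005 -0.008] grip 0.731 F [ 0.   0.7 -4.4] q [ 0.03  0.65 -0.46  1.55  0.31  1.01 -0.5 ]
```

>>> apply_moves([
  {"claw": 0.4, "delta_pos": [0.005, -0.007, 0.006], "rot": [0.014, 0.004, -0.007]},
  {"claw": 0.4, "delta_pos": [0.008, -0.003, 0.003], "rot": [0, 0, 0]},
  {"claw": 0.4, "delta_pos": [0.012, 0, 0], "rot": [0, 0, 0]},
  {"claw": 0.4, "delta_pos": [0.012, 0, 0], "rot": [0, 0, 0]},
  {"claw": 0.4, "delta_pos": [0.01, 0, 0], "rot": [0, 0, 0]},
  {"claw": 0.4, "delta_pos": [0.004, 0, 0], "rot": [0, 0, 0]},
  {"claw": 0.4, "delta_pos": [0, 0, 0], "rot": [0, 0, 0]},
  {"claw": 0.4, "delta_pos": [0, 0, 0], "rot": [0, 0, 0]},
])

```text
time_s: 30.45
position: [0.6169, 0.1192, 0.1218]
tool_rot: [-0.003, 1.577, 0.004]
ft_force: [-0.4, -0.3, -4.3]
gripper_width: 0.731
```

```bash
python3 -c "
from h import *
go([.6215,.117,.1065])"
```

```text
t 30.45 pos [0.6169 0.1192 0.1218] delta [ 0.0153 -0.0023  0.0047] rot [ 0.005 -0.007 -0.   ] grip 0.731 F [-0.4 -0.3 -4.3] q [ 0.02  0.72 -0.43  1.59  0.35  0.92 -0.52]
```

>>> apply_moves([
  {"claw": 0.4, "delta_pos": [0.003, -0.002, 0.004], "rot": [0.005, -0.006, 0]},
  {"claw": 0.4, "delta_pos": [0.004, 0, 0], "rot": [0, 0, 0]},
  {"claw": 0.4, "delta_pos": [0.003, 0, 0], "rot": [0, 0, 0]},
  {"claw": 0.4, "delta_pos": [0.001, 0, 0], "rot": [0, 0, 0]},
  {"claw": 0.4, "delta_pos": [0, 0, 0], "rot": [0, 0, 0]},
  {"claw": 0.4, "delta_pos": [0, 0, 0], "rot": [0, 0, 0]},
])

```text
time_s: 31.05
position: [0.6225, 0.1175, 0.1116]
tool_rot: [0.002, 1.567, 0.0]
ft_force: [-0.3, 0.4, -4.2]
gripper_width: 0.73
```

```bash
python3 -c "
from h import *
go([.6215,.117,.1065])"
```

```text
t 31.05 pos [0.6225 0.1175 0.1116] delta [ 0.0051 -0.0005 -0.001 ] rot [-0.001  0.004 -0.001] grip 0.73 F [-0.3  0.4 -4.2] q [ 0.02  0.73 -0.42  1.59  0.36  0.89 -0.53]
```

>>> apply_moves([
  {"claw": 0.4, "delta_pos": [0.002, 0, 0], "rot": [0, 0.003, 0]},
  {"claw": 0.4, "delta_pos": [0.002, 0, 0], "rot": [0, 0, 0]},
  {"claw": 0.4, "delta_pos": [0.001, 0, 0], "rot": [0, 0, 0]},
  {"claw": 0.4, "delta_pos": [0, 0, 0], "rot": [0, 0, 0]},
  {"claw": 0.4, "delta_pos": [0, 0, 0], "rot": [0, 0, 0]},
])

```text
time_s: 31.55
position: [0.6228, 0.1178, 0.1068]
tool_rot: [0.002, 1.57, 0.001]
ft_force: [-0.6, 0.4, -3.3]
gripper_width: 0.727
```

```bash
python3 -c "
from h import *
go([.6215,.117,.1065])"
```

```text
t 31.55 pos [0.6228 0.1178 0.1068] delta [ 0.0003 -0.0008 -0.0013] rot [-0.001  0.001 -0.002] grip 0.727 F [-0.6  0.4 -3.3] q [ 0.02  0.74 -0.42  1.59  0.36  0.89 -0.53]
```

Contact is beginning, with the load down from 4.4 N to 3.3 N. I press a little further, then release and retreat.

>>> apply_moves([
  {"claw": 0.4, "delta_pos": [0.0015, 0, 0], "rot": [0, 0, 0]},
  {"claw": 0.4, "delta_pos": [0.0015, 0, 0], "rot": [0, 0, 0]},
  {"claw": 0.4, "delta_pos": [0, 0, 0], "rot": [0, 0, 0]},
  {"claw": 0.75, "delta_pos": [0, 0, 0], "rot": [0, 0, 0]},
  {"claw": 0.9, "delta_pos": [0, 0, 0], "rot": [0, 0, 0]},
  {"claw": 1, "delta_pos": [0, 0, 0], "rot": [0, 0, 0]},
  {"claw": 1, "delta_pos": [0, 0, 0], "rot": [0, 0, 0]},
  {"claw": 1, "delta_pos": [-0.01, 0, 0], "rot": [0, 0, 0]},
])

```text
time_s: 32.35
position: [0.6247, 0.1187, 0.1175]
tool_rot: [0.003, 1.564, 0.002]
ft_force: [-0.5, 0.3, 0.5]
gripper_width: 0.993
```

>>> apply_moves([
  {"claw": 1, "delta_pos": [-0.025, 0, 0], "rot": [0, 0, 0]},
  {"claw": 1, "delta_pos": [-0.035, 0, 0], "rot": [0, 0, 0]},
  {"claw": 1, "delta_pos": [-0.03, 0, 0], "rot": [0, 0, 0]},
  {"claw": 1, "delta_pos": [-0.01, 0, -0.02], "rot": [0, 0, 0]},
  {"claw": 1, "delta_pos": [-0.005, 0, -0.04], "rot": [0, 0, 0]},
  {"claw": 1, "delta_pos": [0, -0.01, -0.04], "rot": [0, 0, 0]},
  {"claw": 1, "delta_pos": [0, -0.03, -0.04], "rot": [0, 0, 0]},
  {"claw": 1, "delta_pos": [0, -0.04, -0.02], "rot": [0, 0, 0]},
])

```text
time_s: 33.15
position: [0.464, 0.0457, 0.2311]
tool_rot: [0.002, 1.549, 0.017]
ft_force: [0.6, -0.2, 0.6]
gripper_width: 1.0
```

>>> apply_moves([
  {"claw": 1, "delta_pos": [0, -0.04, 0], "rot": [0, 0, 0]},
  {"claw": 1, "delta_pos": [0, -0.04, 0], "rot": [0, 0, 0]},
  {"claw": 1, "delta_pos": [0, -0.04, 0], "rot": [0, 0, 0]},
  {"claw": 1, "delta_pos": [0, -0.04, 0], "rot": [0, 0, 0]},
  {"claw": 1, "delta_pos": [0, -0.03, 0], "rot": [0, 0, 0]},
  {"claw": 1, "delta_pos": [0, -0.02, 0], "rot": [0, 0, 0]},
  {"claw": 1, "delta_pos": [0, 0, 0], "rot": [0, 0, 0]},
  {"claw": 1, "delta_pos": [0, 0, 0], "rot": [0, 0, 0]},
])

```text
time_s: 33.95
position: [0.4636, -0.1764, 0.237]
tool_rot: [-0.002, 1.537, 0.008]
ft_force: [-0.1, 1.1, 0.2]
gripper_width: 1.0
```

```bash
python3 -c "
from h import *
go([.6215,.117,.1065])
t=optics.get_image('top');s=optics.get_image('side')
cv2.imwrite('pics/a6.png',np.hstack([cv2.resize(s[140:380,140:400],(400,369)),cv2.resize(t[140:380,140:400],(400,369))])[:,:,::-1]); cv2.imwrite('pics/top9.png',t[:,:,::-1])
for n,c,z in (('T',(264,193),.151),('2',(307,191),.127),('3',(350,195),.105),('4',(390,198),.085)):
  try: print(n,blob('top',t,c,z,17,(10,60,205)))
  except Exception as e: print(n,e)"
```

```text
t 33.95 pos [ 0.4636 -0.1764  0.237 ] delta [0.1368 0.292  0.1552] rot [ 0.006  0.033 -0.004] grip 1.0 F [-0.1  1.1  0.2] q [ 0.66  0.37 -0.46  1.85  0.19  0.94  0.13]
T (array([0.62398474, 0.12207343]), (30.893522262573242, 59.86793518066406))
2 (array([0.62922083, 0.01032   ]), (11.551117897033691, 63.99739456176758))
3 (array([ 0.62657068, -0.07970039]), (50.575252532958984, 51.81786346435547))
4 (array([ 0.6292843 , -0.17423596]), (40.99561309814453, 47.943450927734375))
```

View pics/a6.png

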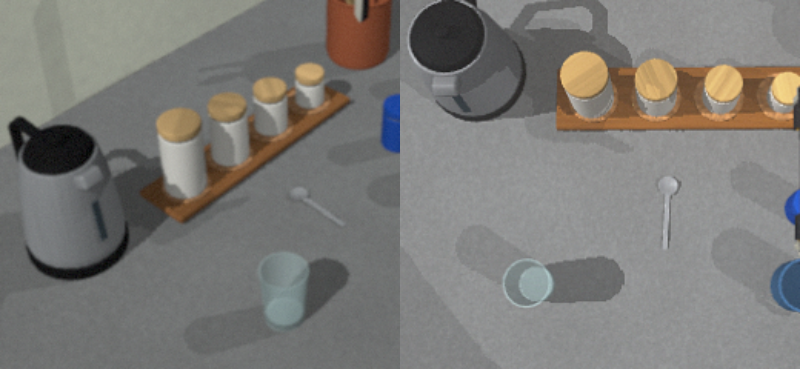

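All four jars stand upright on their pads in order, tallest next to the kettle; lids at top-crop (585,78), (656,79), (723,85) and (785,88). The kettle and tumbler have not moved. The colour mask was patchy on two lids, so I check those with the lid centres read by eye.

```bash
python3 -c "
from h import *
im=cv2.imread('pics/top9.png')[:,:,::-1].copy()
for n,p,z in (('T',(260.2,190.7),.151),('2',(306.4,191.4),.127)): print(n,ray2z('top',[p],z))
for n,c,z,rd in (('T',(260,191),.151,19),('2',(306,191),.127,16)):
  for v in (190,170): print(n,v,blob('top',im,c,z,rd,(10,60,v)), blob('top',im,c,z,rd,(15,60,v)))
print('tumbler',ray2z('top',[(140+(528-400)*.65,140+283*.65)],.095))"
```

```text
T [[0.61488707 0.1158116 ]]
2 [[0.62257688 0.01734718]]
T 190 (array([0.62194855, 0.11913808]), (60.50506591796875, 64.52003479003906)) (array([0.62194855, 0.11913808]), (60.50506591796875, 64.52003479003906))
T 170 (array([0.62124878, 0.11858286]), (62.753910064697266, 64.77920532226562)) (array([0.62124878, 0.11858286]), (62.753910064697266, 64.77920532226562))
2 190 (array([0.62324542, 0.01878842]), (56.459510803222656, 57.565040588378906)) (array([0.62324542, 0.01878842]), (56.459510803222656, 57.565040588378906))
2 170 (array([0.62354492, 0.01866419]), (57.5503044128418, 59.26585006713867)) (array([0.62354492, 0.01866419]), (57.5503044128418, 59.26585006713867))
tumbler [[0.33278666 0.1894984 ]]
```

All four lids measure within about 5 mm of their pads, so I hand it in.

```bash
python3 -c "
from station import r
print(r.sign_off())"
```

```text
the job is handed in; nothing more can be done
None
```

All four white jars are back on the oak stand in height order and let go: tallest on pad_a at the kettle end, then second, third, and shortest on pad_d. I handed the job in at about 34 s on the robot's clock; the sign-off reports no verdict.

- **Placement:** the last top view put the tallest and second jars about 2 mm from their pad centres, the third under 1 mm and the shortest about 3–4 mm. The limit is 13 mm.
- **Disagreements:** my first lid mask was patchy on the tallest and second lids. It put them 5–10 mm off their pad centres, and a looser colour threshold corrected that. A rough by-eye reading of the tallest lid came out about 7 mm off. The shortest lid was partly hidden behind the gripper in that view.
- **State at the end:** the jars looked upright in both cameras. The gripper was open, well clear of everything, with almost no force on it.
- **Kettle and tumbler:** the tumbler measured within about 2 mm of where it started. The kettle looked unmoved, but I did not measure it.

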